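# Put the rusks and the jam jar away in the oak box

### The job

Put the snack away for the night: press the brass thumb lever so that the oak box's lid springs open, put every rusk and the frosted glass jar (standing upright) from the plate into the box, then push the lid down until the latch snaps and keeps it shut. The rusks are brittle and the glass is thin: hold them lightly and set them down rather than drop them, and leave the egg cup, fork, timer and mug where they are.

Things in the scene. Friction and masses are not known exactly. Their poses are not given: they have to be found in the camera images.
- box: Small open-topped oak box, 136 (x) x 276 (y) x 80 mm high, walls and floor 8 mm thick, so inside it is 120 x 260 mm and 72 mm deep. It stands fast on the desk. Origin: centre of its underside; x points from the latch side (front, turned to the robot) to the hinge side, y along its length, z up.
- lid (a joint): Angle of the sprung oak lid (136 x 276 x 10 mm; top face 90 mm above the desk when shut; hinged on the box's +x upper edge). 0 = shut, grows as it swings up and back to its stop at 1.65 rad, where the spring keeps it. Shutting takes about 1 N at its front edge, rising to 5 to 10 N over the last 20 mm, where its striker bar must snap under the latch hook; else it swings open again. Caught: about 0.01.
- lid_edge (a point): Middle of the lid's front edge, on its top face (136 mm from the hinge line); it moves with the lid. A brass striker bar, 30 mm long, stands out 15 mm in front of this edge.
- lid_hinge (a point): Middle of the lid's hinge line: 68 mm behind the box's centre, 80.5 mm above its underside.
- latch (a joint): Angle of the brass thumb lever on the box's front: 0 = at rest, grows as its pad is pressed down, up to 0.4 rad; from about 0.17 rad its hook lets the lid go. Springs back; takes 2 to 5 N. The hook's top is 106 mm above the desk, 8 to 22 mm in front of the box's front wall.
- latch_pad (a point): Middle of the upper face of the thumb lever's pad, a brass tongue 26 mm (x) x 34 mm (y), 51 mm in front of the box's front wall and 52 mm above the desk at rest; press it straight down 9 to 14 mm (deeper than 16 mm is its stop). The lid springs up past it: then draw the hand away towards the box's front.
- plate: Flat rimless rectangular cream ceramic plate, 220 (x) x 310 (y) x 10 mm, standing fast on the desk. Origin: centre of its underside.
- jar: Frosted glass jar with a flat aluminium screw lid, upright, 54 mm diameter, 62 mm high, about 180 g. Thin glass: a grip of more than about 20 N breaks it, and so does a fall of more than about 5 cm into the box. Origin: centre of its underside, z up.
- eggcup: Cream ceramic egg cup, 46 mm diameter and height, on the plate; not to be moved. Origin: centre of its underside.
- timer: Red plastic timer dial, 66 mm diameter, 52 mm high; not to be moved. Origin: centre of its underside.
- fork: Steel fork, 222 mm long, 24 mm wide, 4 mm thick, lying on the desk on the plate's robot side; not to be moved. x along it towards the tines; origin 100 mm from the handle's end, on its underside.
- mug: Grey-green ceramic mug, 80 mm diameter, 92 mm high, at the back; not to be moved. Origin: centre of its underside.
- rusk1: A brittle toasted rusk (light brown slab 88 (x) x 42 (y) x 16 mm, about 30 g), lying flat on the plate at first; may be absent (None from the start). A grip of more than about 12 N cracks it, and so does falling into the box from more than about 5 cm. Origin: centre of its underside; x along its length, z up.
- rusk2: A brittle toasted rusk (light brown slab 88 (x) x 42 (y) x 16 mm, about 30 g), lying flat on the plate at first; may be absent (None from the start). A grip of more than about 12 N cracks it, and so does falling into the box from more than about 5 cm. Origin: centre of its underside; x along its length, z up.
- rusk3: A brittle toasted rusk (light brown slab 88 (x) x 42 (y) x 16 mm, about 30 g), lying flat on the plate at first; may be absent (None from the start). A grip of more than about 12 N cracks it, and so does falling into the box from more than about 5 cm. Origin: centre of its underside; x along its length, z up.
- rusk4: A brittle toasted rusk (light brown slab 88 (x) x 42 (y) x 16 mm, about 30 g), lying flat on the plate at first; may be absent (None from the start). A grip of more than about 12 N cracks it, and so does falling into the box from more than about 5 cm. Origin: centre of its underside; x along its length, z up.
Things that resemble listed ones, but are neither listed nor needed, are in the scene too. What is shaped like the rusk2 but pink or turquoise is not meant.

How it is judged:
By the outcome, as a careful person would: the job done as asked, in the order asked, and still so for the second after the job is handed in, with the robot touching nothing.
Of rusk1, rusk2, rusk3, rusk4 only 2 to 4 are there at a start; the rules pass over those that are not, and their reading is None.
At some moment in a run one of rusk1, rusk2, rusk3, rusk4 may be knocked a few centimetres aside while the robot is not near it.
It also fails if it takes over 210 s, if anything falls off the work surface, if the arm or the gripper's body presses on something with over 40 N, if the wrist force passes 120 N, or if a joint passes its speed limit or range.

### The arm

A 6-joint arm with a two-finger parallel gripper is mounted at the origin on the work surface. World frame = base frame: x ahead of the robot, y to its left, z up, the work surface at z = 0. Lengths are in mm, angles in rad, forces in N, time in s.
With the tool pointing down it reaches from about 250 to 775 mm from the base axis. Payload 4 kg.
Tool frame: the origin (TCP) lies between the finger pads; the fingertips stand 11 mm ahead of it and the grasp point (between the pads) lies 8 mm behind it; z points along the fingers, y is the line along which they close (so a half turn about z gives the same grasp; the last joint's range is limited). The gripper opens to 94 mm and grips with 3 to 60 N. Pads are 16 mm wide; open, the fingers measure 119 mm over their backs; the gripper's body (75 mm by 177 mm) begins 78 mm behind the grasp point.
Start: joints at [-1.298, 0.087, 1.371, -0, 1.684, -0.103], TCP at [201.858, -511.637, 216.506] pointing down, gripper open.
Joint ranges: [-3.1, 3.1], [-0.76, 2.03], [0.27, 2.55], [-1.08, 4.22], [0.17, 2.65], [-2.57, 2.57]. Speed limits (rad/s): [2.79, 2.79, 3.14, 3.14, 3.14, 3.14].

### API

Orientations are given as a 3x3 rotation matrix whose columns are the frame's x, y, z axes.
In Python, from workcell import arm, fingers, kinematics, vision, job, monitor gives the robot as it stands. Calls block until the motion is done:
- arm.move_pose(position, orientation): joint-space move of the TCP to a pose.
- arm.move_linear(position, rotation=None, max_speed=150, force_limit=None): straight line of the TCP; rotation=None keeps the orientation; max_speed is the mean speed in mm/s. With force_limit (N) it stops when the force on the tool has changed by that much, and returns True; else False.
- arm.movej(angles): joint-space move.
- fingers.grip(opening, squeeze=None): finger opening in mm; squeeze is the grip in N (None keeps the last); returns when the fingers have stopped.
- arm.hold(seconds).
- kinematics.inverse_kinematics(position, orientation): joint angles nearest the present ones, or None.
- vision.read_camera(name): name is "scene" or "side" or "wrist"; returns the picture (480x640x3 uint8, red, green, blue); there is no depth.
- vision.camera_model(name): a dict with "fovy" (degrees; the focal length in pixels is half the picture's height over the tangent of half this angle, whatever the lens; pixels are square), "cx", "cy" (the principal point, pixels), "D" ([k1, k2, p1, p2, k3] as OpenCV has them; the pictures are not rectified), "R" (3x3) and "t" (3): a world point X has camera coordinates R X + t; the wrist camera has in their place "hand_eye" (4x4, takes a point from camera to tool coordinates, whose origin is the TCP and whose axes are the flange's). Camera axes: x right, y down, z forward; pixel columns grow to the right and rows downward; lengths in mm; the calibration is good to about 2 mm. A picture is of the moment at which its call begins: read the wrist's pose just before it. camera_model takes no time and is no camera call.
A pose or a line that the arm cannot do raises arm.MotionError and nothing moves.
- job.hand_in(): hands the job in; it is judged then, once.
Trained networks look in the newest picture that a camera, given by its name, has taken for a name from the list of things; names that differ only in an ending like _2 or _b are one class to them, and where a whole thing is asked for, a point or a joint stands for the part that bears it (a point fixed in the world has none). Each returns a list of dicts, best first, with "conf" (0 to 1); they miss things now and then, are a little off and sometimes report something else, mostly with a low value. They report only what shows in the picture. A call takes as long as a camera call. They do not tell look-alikes from the thing itself.
- vision.recognise(camera, label): "bbox" ([centre column, centre row, width, height] in pixels, round what is visible of it).
- vision.outline_of(camera, label): "pixels" (480x640 bool, what is visible of it) and "bbox" ([centre column, centre row, width, height] in pixels, round what is visible of it).
Readings, each from a call of its own:
- monitor.get_clock(): time.
- monitor.get_joints(): joint angles.
- monitor.get_joint_vel(): joint speeds.
- monitor.get_effort(): joint torques, N m.
- monitor.get_tool_pos(): TCP position.
- monitor.get_ee_rot(): TCP orientation.
- monitor.get_wrist_force(): force on the tool from outside, world axes, zero at the start.
- monitor.get_wrist_torque(): the same for the moment, N m.
- monitor.get_opening(): finger opening in mm.
- monitor.get_grip_force(): force on a finger pad.
Only numpy, scipy, OpenCV 4.12 (cv2) and the standard library are available. Lean on these libraries where they do the work, as an engineer would, in place of code of your own. Each camera call takes 0.05 s, during which the arm holds its last target. There are 200 camera calls.

## Working session

There is one attempt and no reset: what is moved stays moved. The work goes in short steps, each a Python script; the robot and the scene stay as the last script left them, time stands still between calls to the robot, and variables do not carry over. Pictures are saved under pics/ and viewed, at most 14 in all, crops included, and the job is handed in when it is done.

```bash
ls; mkdir -p pics
python3 - <<'E'
from workcell import arm, fingers, kinematics, vision, job, monitor
import cv2,numpy as np
for n in ("scene","side"):
    im=vision.read_camera(n); cv2.imwrite(f"pics/{n}0.png",im[:,:,::-1])
    m=vision.camera_model(n); print(n,m["fovy"],m["cx"],m["cy"],np.round(m["D"],3),np.round(m["R"],3).tolist(),np.round(m["t"],1), np.round(-m["R"].T@m["t"],0))
    for l in ("box","plate","jar","eggcup","rusk1","latch_pad","fork","timer","mug","lid"):
        r=vision.recognise(n,l); print(l,[(np.round(d["bbox"]).astype(int).tolist(),round(d["conf"],2)) for d in r])
m=vision.camera_model("wrist");print(m)
E
```

```text
pics
scene 44.65585189447997 322.0521964816366 237.89853545881618 [-0.124  0.     0.     0.     0.   ] [[-0.856, 0.517, 0.001], [0.348, 0.577, -0.739], [-0.383, -0.632, -0.674]] [ 420.5 -133.2 1643.5] [1035.  897. 1009.]
box [([276, 193, 87, 96], 0.71), ([315, 292, 24, 26], 0.58)]
plate [([364, 321, 162, 127], 0.83)]
jar [([385, 292, 25, 35], 0.82)]
eggcup [([314, 291, 23, 26], 0.96), ([308, 173, 20, 22], 0.54)]
rusk1 [([346, 321, 38, 27], 0.95), ([376, 353, 38, 36], 0.75), ([356, 213, 33, 21], 0.72), ([409, 328, 37, 31], 0.66), ([467, 281, 32, 30], 0.61), ([351, 276, 37, 22], 0.55)]
latch_pad [([306, 176, 17, 24], 0.57)]
fork [([419, 291, 68, 60], 0.7)]
timer [([253, 284, 31, 27], 0.9)]
mug [([202, 282, 54, 53], 0.95)]
lid [([253, 283, 29, 30], 0.7), ([271, 180, 82, 64], 0.56)]
side 57.52876154537182 324.2056251935863 233.11906927416848 [-0.044  0.     0.     0.     0.   ] [[-0.846, -0.533, 0.013], [-0.397, 0.613, -0.683], [0.356, -0.583, -0.73]] [464.7 268.7 659.3] [265. 468. 659.]
box [([397, 189, 131, 121], 0.87)]
plate [([259, 368, 208, 210], 0.76)]
jar [([298, 358, 35, 50], 0.8
[... 400 characters left out ...]
, ([397, 174, 129, 93], 0.34)]
timer [([257, 232, 34, 34], 0.68), ([205, 385, 63, 38], 0.57)]
mug [([230, 196, 44, 60], 0.62), ([240, 336, 58, 41], 0.48)]
lid [([398, 174, 128, 88], 0.59)]
{'fovy': 67.45446570693352, 'cx': 323.6459271383923, 'cy': 244.23426966697534, 'D': array([-0.01281891,  0.        ,  0.        ,  0.        ,  0.        ]), 'hand_eye': array([[-5.53326262e-04, -9.59598760e-01, -2.81371486e-01,
         8.28402586e+01],
       [ 9.99999841e-01, -5.62080807e-04, -4.95932572e-05,
         5.25271205e-01],
       [-1.10563884e-04, -2.81371469e-01,  9.59598918e-01,
        -1.67897760e+02],
       [ 0.00000000e+00,  0.00000000e+00,  0.00000000e+00,
         1.00000000e+00]])}
```

View pics/scene0.png

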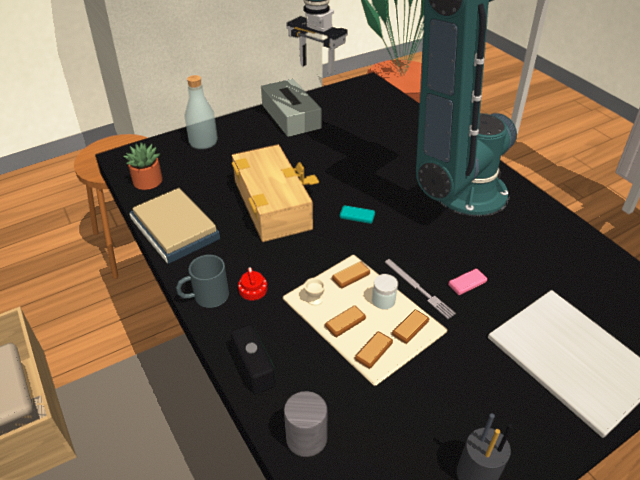

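View pics/side0.png

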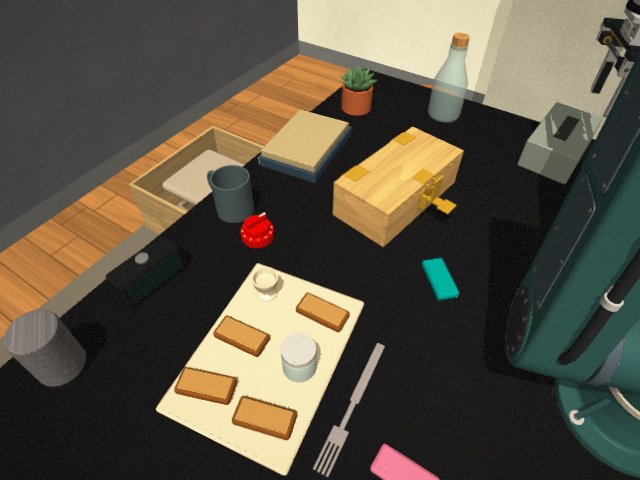

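Both pictures show four brown rusks on the plate (side: 241,337; 323,313; 205,384; 264,416), the jar at (298,358), and the egg cup at (265,283). The box is shut, with its latch pad at (444,205). The pink and turquoise slabs are decoys. Next I'll fit model silhouettes to the masks.

```bash
cat > h.py <<'E'
from workcell import arm, fingers, kinematics, vision, job, monitor
import cv2, numpy as np
from scipy.optimize import minimize
def cam(n):
    m=vision.camera_model(n); f=240/np.tan(np.radians(m["fovy"]/2))
    K=np.array([[f,0,m["cx"]],[0,f,m["cy"]],[0,0,1.]])
    if n=="wrist":
        T=np.eye(4); T[:3,:3]=monitor.get_ee_rot(); T[:3,3]=monitor.get_tool_pos()
        W=np.linalg.inv(T@m["hand_eye"]); R,t=W[:3,:3],W[:3,3]
    else: R,t=np.array(m["R"]),np.array(m["t"])
    return R,t,K,np.array(m["D"])
def proj(c,X): return cv2.projectPoints(np.float64(X),cv2.Rodrigues(c[0])[0],c[1],c[2],c[3])[0][:,0]
def back(c,uv,z):
    p=cv2.undistortPoints(np.float64([[uv]]),c[2],c[3])[0,0]; d=c[0].T@[*p,1]; o=-c[0].T@c[1]
    return o+d*(z-o[2])/d[2]
def slab(a,b,h): return np.array([[x,y,z] for x in(-a/2,a/2) for y in(-b/2,b/2) for z in(0,h)])
def cyl(d,h): return np.array([[d/2*np.cos(t),d/2*np.sin(t),z] for t in np.linspace(0,6.28,24) for z in(0,h)])
SH=dict(rusk=slab(88,42,16),box=slab(136,276,90),plate=slab(220,310,10),jar=cyl(54,62),eggcup=cyl(46,46))
def rz(a): return np.array([[np.cos(a),-np.sin(a),0],[np.sin(a),np.cos(a),0],[0,0,1]])
def place(s,p,z): return s@rz(p[2]).T+[p[0],p[1],z]
def iou(c,mask,s,p,z):
    h=cv2.convexHull(proj(c,place(s,p,z)).astype(np.float32)); im=np.zeros((480*2,640*2),np.uint8)
    cv2.fillConvexPoly(im,np.round(h*32+8).astype(np.int32),1,shift=4)
    m=cv2.resize(mask.astype(np.uint8),(1280,960),interpolation=cv2.INTER_NEAREST)
    return (im&m).sum()/max(1,(im|m).sum())
def fit(views,s,z,p0s):
    """views: [(cam,mask)]; best x,y,yaw over the starts"""
    best=None
    for p0 in p0s:
        p0=np.array(p0,float)
        r=minimize(lambda p:-np.mean([iou(c,m,s,p,z) for c,m in views]),p0,method="Nelder-Mead",
          options=dict(initial_simplex=[p0,p0+[15,0,0],p0+[0,15,0],p0+[0,0,.25]],xatol=.2,fatol=1e-4,maxiter=150))
        if best is None or r.fun<best.fun: best=r
    return best.x,-best.fun
def centre(m): ys,xs=np.nonzero(m); return xs.mean(),ys.mean()
def find(n,label,z,dz=None,minconf=.3,yaws=(0,.8,1.57,2.36)):
    """all detections of a class in the newest picture of n, fitted singly"""
    c=cam(n); s=SH[label.rstrip("1234")]; out=[]
    for d in vision.outline_of(n,label):
        if d["conf"]<minconf: continue
        q=back(c,centre(d["pixels"]),z+s[:,2].max()/2)
        p,v=fit([(c,d["pixels"])],s,z,[(q[0],q[1],a) for a in yaws]); out.append((p,v,d["conf"],d["pixels"]))
    return out
# tool pointing down; a = world angle of the tool's x axis
def down(a): c,s=np.cos(a),np.sin(a); return np.array([[c,s,0],[s,-c,0],[0,0,-1.]])
def show(l): 
    for p,v,cf,_ in l: print(np.round(p,2),"iou",round(v,2),"conf",round(cf,2))
E
python3 - <<'E'
from h import *
for n in ("side","scene"):
    vision.read_camera(n)
    for l,z,y in (("box",0,(0,.5,-.5)),("plate",0,(0,.5,-.5)),("jar",10,(0,)),("eggcup",10,(0,)),("rusk1",10,(0,.8,1.57,2.36))):
        print(n,l); show(find(n,l,z,yaws=y))
    c=cam(n)
    for l,z in (("latch_pad",52),("timer",25),("mug",45),("fork",2)):
        print(l,[(np.round(back(c,d["bbox"][:2],z)),round(d["conf"],2)) for d in vision.recognise(n,l)])
E
```

```text
side box
[ 5.0987e+02 -2.3947e+02 -1.7000e-01] iou 0.95 conf 0.93
side plate
[ 5.6964e+02 -3.3975e+02 -2.0000e-01] iou 0.73 conf 0.68
side jar
[4.5969e+02 2.1617e+02 5.0000e-02] iou 0.96 conf 0.88
side eggcup
[ 5.9327e+02  1.2484e+02 -8.0000e-02] iou 0.81 conf 0.81
side rusk1
[5.6059e+02 3.2002e+02 3.4000e-01] iou 0.86 conf 0.97
[342.11 -67.73  -0.89] iou 0.8 conf 0.95
[5.6954e+02 2.2535e+02 9.0000e-02] iou 0.91 conf 0.83
[4.5643e+02 3.1103e+02 3.0000e-01] iou 0.9 conf 0.83
[ 2.5036e+02  2.7380e+02 -3.0000e-02] iou 0.94 conf 0.79
[ 5.0445e+02 -1.1688e+02 -1.6000e-01] iou 0.1 conf 0.61
latch_pad [(array([ 411., -245.,   52.]), 0.82)]
timer [(array([690.,  29.,  25.]), 0.69)]
mug [(array([785.,  -4.,  45.]), 0.95), (array([356., 247.,  45.]), 0.22)]
fork [(array([362., 229.,   2.]), 0.78), (array([823., -41.,   2.]), 0.53)]
scene box
[ 5.0684e+02 -2.4221e+02 -1.7000e-01] iou 0.94 conf 0.94
scene plate
[5.1624e+02 2.1716e+02 1.4000e-01] iou 0.63 conf 0.98
scene jar
[4.5906e+02 2.1344e+02 2.5000e-01] iou 0.9 conf 0.95
scene eggcup
[5.8520e+02 1.2549e+02 3.0000e-02] iou 0.79 conf 0.57
scene rusk1
[4.5353e+02 3.1049e+02 3.8000e-01] iou 0.85 conf 0.96
[477.03 110.77   3.3 ] iou 0.75 conf 0.85
[5.6931e+02 2.2341e+02 1.8000e-01] iou 0.84 conf 0.77
[344.32 -65.86  -0.74] iou 0.82 conf 0.75
[5.5844e+02 3.1975e+02 4.3000e-01] iou 0.86 conf 0.71
[2.5558e+02 2.7467e+02 1.0000e-02] iou 0.85 conf 0.66
latch_pad [(array([ 386., -248.,   52.]), 0.74)]
timer [(array([692.,  27.,  25.]), 0.92)]
mug [(array([801., -21.,  45.]), 0.7)]
fork [(array([362., 222.,   2.]), 0.69)]
```

Run:
```python
from h import *
print(np.round(monitor.get_ee_rot(),2).tolist())
yaw=-.17
for a in (yaw,yaw+np.pi):
  for p in ([390,-220,50],[508,-241,60],[508,-241,350],[380,-220,330],[570,200,40]):
    q=kinematics.inverse_kinematics(p,down(a)); print(round(a,2),p,None if q is None else np.round(q,2))
a=yaw+np.pi
fingers.grip(0,10)
try: arm.move_pose([400,-225,330],down(a))
except arm.MotionError as e: print(e); a=yaw; arm.move_pose([400,-225,330],down(a))
im=vision.read_camera("wrist"); cv2.imwrite("pics/w1.png",im[:,:,::-1]); c=cam("wrist")
show(find("wrist","box",0,yaws=(-.2,)))
for l in("latch_pad",): print([(np.round(d["bbox"]),np.round(back(c,d["bbox"][:2],52)),d["conf"]) for d in vision.recognise("wrist",l)])
ax=rz(yaw)[:,0]; b=np.array([508,-241,0]); print(proj(c,[b-119*ax+[0,0,52]]),"box corners",np.round(proj(c,place(SH["box"],[508,-241,yaw],0)[1::2])))
print(monitor.get_clock())
```

```text
[[0.93, 0.37, 0.0], [0.37, -0.93, -0.0], [0.0, 0.0, -1.0]]
-0.17 [390, -220, 50] [-0.64 -0.04  1.84 -0.    1.34  1.1 ]
-0.17 [508, -241, 60] [-0.54  0.2   1.56 -0.    1.38  1.2 ]
-0.17 [508, -241, 350] [-0.54  0.13  1.06 -0.    1.95  1.2 ]
-0.17 [380, -220, 330] [-0.65 -0.15  1.38 -0.    1.91  1.09]
-0.17 [570, 200, 40] [ 0.24  0.3   1.48 -0.    1.36  1.98]
2.97 [390, -220, 50] [-0.64 -0.04  1.84 -0.    1.34 -2.04]
2.97 [508, -241, 60] [-0.54  0.2   1.56 -0.    1.38 -1.94]
2.97 [508, -241, 350] [-0.54  0.13  1.06 -0.    1.95 -1.94]
2.97 [380, -220, 330] [-0.65 -0.15  1.38 -0.    1.91 -2.05]
2.97 [570, 200, 40] [ 0.24  0.3   1.48 -0.    1.36 -1.16]
[ 5.0820e+02 -2.3971e+02 -1.7000e-01] iou 0.82 conf 0.82
[(array([327., 215.,  26.,  52.]), array([ 410., -223.,   52.]), 0.81)]Traceback (most recent call last):
  File "<stdin>", line 14, in <module>
  File "h.py", line 12, in proj
    def proj(c,X): return cv2.projectPoints(np.float64(X),cv2.Rodrigues(c[0])[0],c[1],c[2],c[3])[0][:,0]
                          ~~~~~~~~~~~~~~~~~^^^^^^^^^^^^^^^^^^^^^^^^^^^^^^^^^^^^^^^^^^^^^^^^^^^^^
cv2.error: OpenCV(4.12.0) /io/opencv/modules/calib3d/src/calibration_base.cpp:1490: error: (-215:Assertion failed) npoints >= 0 && (depth == CV_32F || depth == CV_64F) in function 'projectPoints'
```

View pics/w1.png

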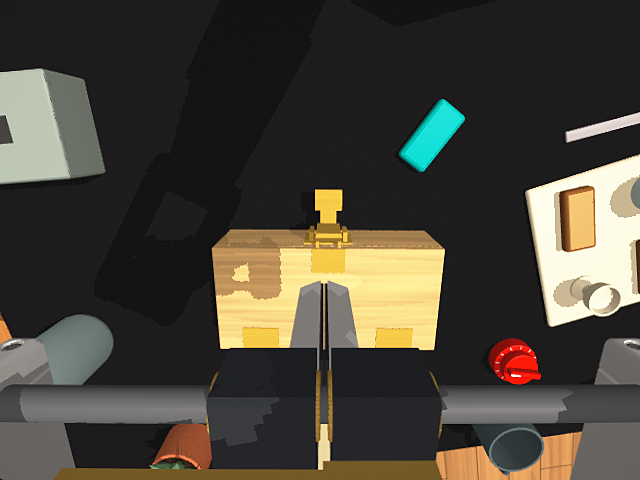

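The wrist picture shows the box squarely aligned, with the brass pad at about (328,197). I'll press there.

Run:
```python
from h import *
yaw=-.17; R=down(yaw+np.pi); c=cam("wrist"); ax=rz(yaw)[:,0]
p=back(c,(328,197),52); q=np.array([508.3,-240.5,0])-119*ax+[0,0,52]; print(p,q)
t=(p+q)/2-4*ax
arm.move_pose([t[0],t[1],90],R)
arm.move_linear([t[0],t[1],66],max_speed=60)
arm.move_linear([t[0],t[1],51],max_speed=30,force_limit=25)
print(monitor.get_tool_pos(),monitor.get_wrist_force())
arm.hold(.4)
b=t-70*ax
arm.move_linear([b[0],b[1],53],max_speed=120)
arm.move_linear([b[0],b[1],250],max_speed=200)
im=vision.read_camera("side"); cv2.imwrite("pics/s1.png",im[:,:,::-1]); print(monitor.get_clock())
```

```text
[ 388.42089935 -218.19613105   52.        ] [ 391.01541274 -220.36730046   52.        ]
[ 386.02220239 -218.84600266   51.33598329] [ 1.37515592 -0.98498032  2.60529703]
9.825
```

View pics/s1.png

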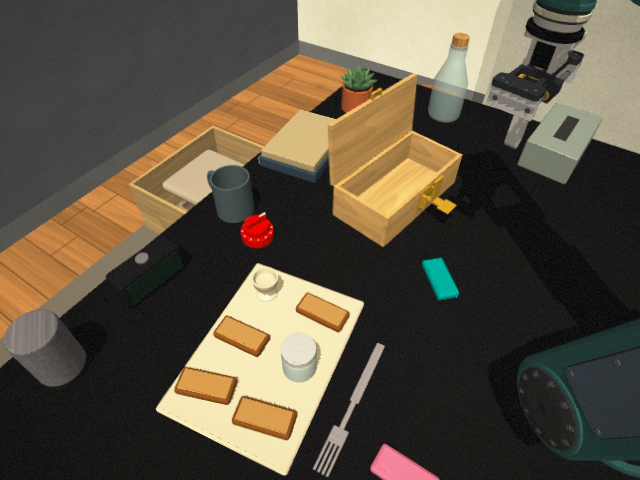

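The lid is standing open. Now a wrist look at the plate.

Run:
```python
from h import *
arm.move_pose([610,235,330],down(np.pi+.15)); fingers.grip(64,4)
im=vision.read_camera("wrist"); cv2.imwrite("pics/w2.png",im[:,:,::-1])
for l,y in (("rusk1",(0,.8,-.8,1.57)),("jar",(0,)),("eggcup",(0,)),("plate",(.15,))): print(l); show(find("wrist",l,0 if l=="plate" else 10,yaws=y))
print(monitor.get_clock())
```

```text
rusk1
[4.5763e+02 3.0999e+02 2.9000e-01] iou 0.9 conf 0.97
[5.6004e+02 3.1970e+02 3.6000e-01] iou 0.92 conf 0.87
[4.8206e+02 1.1397e+02 6.0000e-02] iou 0.92 conf 0.85
[5.6831e+02 2.2447e+02 1.3000e-01] iou 0.96 conf 0.82
[345.85 276.36   1.55] iou 0.66 conf 0.51
[804.99 -37.29   1.72] iou 0.4 conf 0.31
jar
[4.6072e+02 2.1547e+02 7.0000e-02] iou 0.92 conf 0.72
eggcup
[5.9043e+02 1.2813e+02 3.0000e-01] iou 0.88 conf 0.72
[4.4432e+02 3.0204e+02 3.9000e-01] iou 0.51 conf 0.48
plate
[5.1957e+02 2.1994e+02 1.5000e-01] iou 0.65 conf 0.9
[ 640.24 -374.76    0.71] iou 0.59 conf 0.63
13.0833
```

View pics/w2.png

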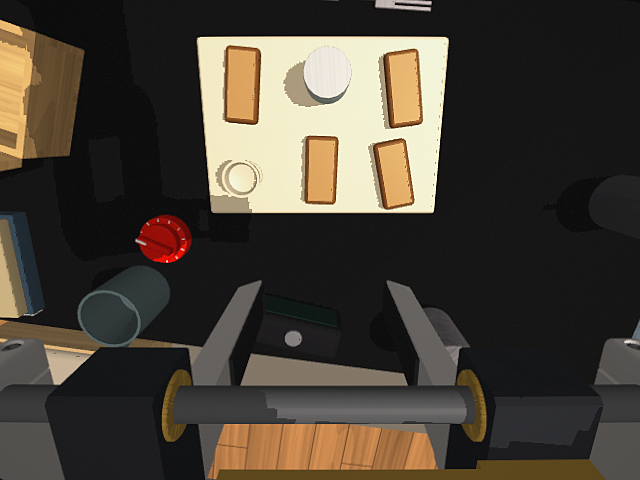

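The picture agrees with the fits: rusks at (242,85), (403,88), (321,170) and (394,174), and the jar at (327,74). I'll pick the first rusk, placing two stacks of two with the jar at the near end.

```bash
cat >> h.py <<'E'
BOX=np.array([508.3,-240.5,0]); BY=-.17; PLATE=(518,218,.15)
def inbox(x,y): return (BOX+rz(BY)@[x,y,0])[:2]
def onplate(p):
    d=rz(-PLATE[2])@[p[0]-PLATE[0],p[1]-PLATE[1],0]; return abs(d[0])<120 and abs(d[1])<165
def look():
    arm.move_pose([610,235,330],down(np.pi+.15)); vision.read_camera("wrist")
def rusks():
    look(); r=[x for x in find("wrist","rusk1",10,yaws=(0,.8,-.8,1.57)) if onplate(x[0]) and x[1]>.75]; return r
def at(xy,z,a,lin=None):
    if lin: arm.move_linear([*xy,z],down(a),max_speed=lin)
    else: arm.move_pose([*xy,z],down(a))
def carry(p,slot,support,squeeze=5,w=42,open_=64,zg=24,rel=56):
    a=p[2]+np.pi; a=np.pi+(a-np.pi+np.pi/2)%np.pi-np.pi/2
    fingers.grip(open_,squeeze); at(p[:2],110,a); at(p[:2],zg,a,90)
    fingers.grip(w-6,squeeze); o=monitor.get_opening(); print("grip",o,monitor.get_grip_force())
    if o<w-4:
        fingers.grip(open_); at(p[:2],150,a,200); return False
    at(p[:2],60,a,80); at(p[:2],270,a,250)
    s=inbox(*slot); b=BY+np.pi; zt=support+zg-10+1
    at(s,270,b); at(s,zt+30,b,200); print("held",monitor.get_opening())
    print("touch",at(s,zt,b,40)); fingers.grip(rel); arm.hold(.1); at(s,zt+60,b,100); at(s,270,b,250); return True
E
python3 - <<'E'
from h import *
r=rusks(); show(r); r.sort(key=lambda x:x[0][1])
print(carry(r[0][0],(0,-82),8), monitor.get_clock())
im=vision.read_camera("side"); cv2.imwrite("pics/s2.png",im[:,:,::-1])
E
```

```text
[5.6089e+02 3.1971e+02 3.7000e-01] iou 0.91 conf 0.88
[5.684e+02 2.243e+02 1.300e-01] iou 0.96 conf 0.87
grip 41.94971845578639 4.987003728747368
held 41.567203042802895
touch None
True 24.0417
```

View pics/s2.png

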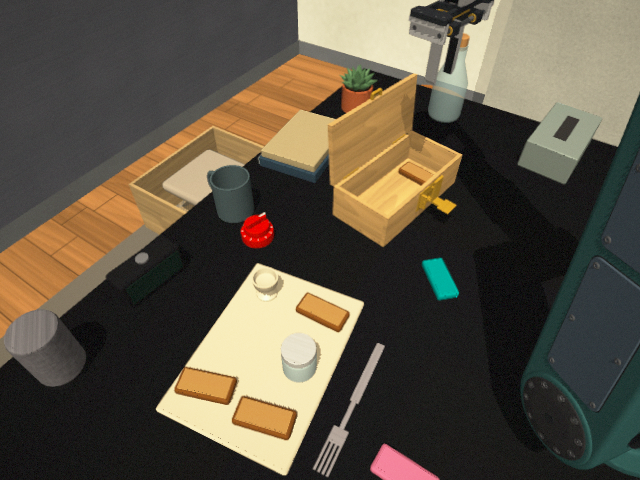

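The first rusk is flat in the box (410,173). On to the rest.

Run:
```python
from h import *
for slot,sup in (((0,-5),8),((0,-82),24),((0,-5),24)):
    for k in range(5):
        r=rusks(); show(r); r.sort(key=lambda x:-x[1])
        if r: 
            if carry(r[0][0],slot,sup): break
    print(slot,monitor.get_clock())
im=vision.read_camera("side"); cv2.imwrite("pics/s3.png",im[:,:,::-1])
```

```text
[4.8296e+02 1.1362e+02 7.0000e-02] iou 0.88 conf 0.82
[4.5825e+02 3.1080e+02 2.8000e-01] iou 0.89 conf 0.57
[5.6072e+02 3.1992e+02 3.8000e-01] iou 0.91 conf 0.56
grip 41.92925402622829 4.989391341805458
held 42.07279575762852
touch None
(0, -5) 37.125
[4.5766e+02 3.1034e+02 2.9000e-01] iou 0.9 conf 0.83
[4.8298e+02 1.1323e+02 7.0000e-02] iou 0.89 conf 0.61
grip 42.18753748916325 5.000196173787117
held 41.77297299281883
touch None
(0, -82) 50.45
[4.9581e+02 1.3534e+02 8.0000e-02] iou 0.96 conf 0.95
grip 42.271679211550406 4.975795894861221
held 41.982002557599614
touch None
(0, -5) 63.15
```

View pics/s3.png

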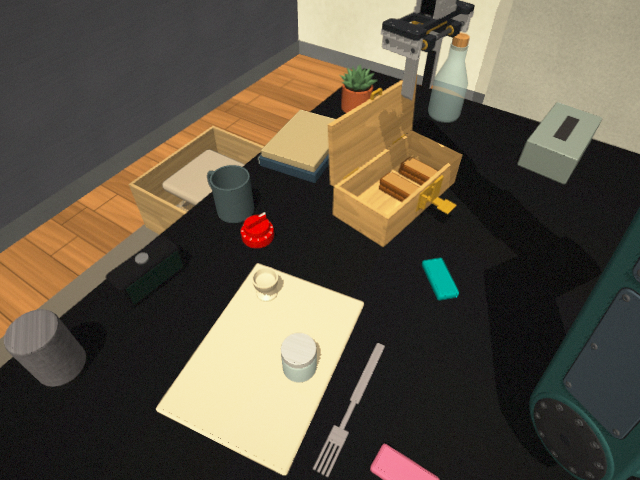

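All four rusks are in two neat stacks. Next the jar.

Run:
```python
from h import *
look(); r=[x for x in find("wrist","jar",10,yaws=(0,)) if onplate(x[0])]; show(r)
p=r[0][0]; p[2]=.1
if np.hypot(p[0]-460,p[1]-216)>10: raise SystemExit("jar moved?")
print(carry(p,(0,78),8,squeeze=10,w=54,open_=76,zg=36,rel=66),monitor.get_clock())
b=inbox(60,-10); at(b,330,BY+np.pi)
im=vision.read_camera("wrist"); cv2.imwrite("pics/w3.png",im[:,:,::-1])
```

```text
[4.6064e+02 2.1532e+02 1.5000e-01] iou 0.96 conf 0.59
grip 53.85020377410555 10.000108033418655
held 54.17639773845446
touch None
True 75.1917
```

View pics/w3.png

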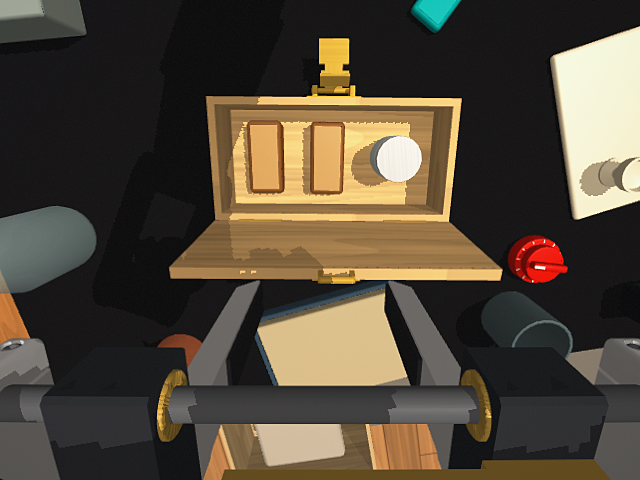

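The jar is upright at (396,158), and the rusks are at (265,157) and (327,157). Everything sits below the rim. Now I'll sweep the lid shut from behind along its arc.

Run:
```python
from h import *
b=BY+np.pi; R=down(b)
def tip(th,r=118,dx=0):
    x=68-r*np.cos(th)+9.5*np.sin(th)+8+dx; z=80.5+r*np.sin(th)+9.5*np.cos(th); return [*inbox(x,0),z+11]
ths=list(np.arange(1.6,.2,-.1))+[.2,.15]
for t in ths+[0]: assert kinematics.inverse_kinematics(tip(t),R) is not None,t
fingers.grip(0,10)
s=inbox(125,0); at(s,330,b); at(s,211,b,150)
for t in ths:
    hit=arm.move_linear(tip(t),R,max_speed=80,force_limit=20)
    if hit: print("hit",t,monitor.get_wrist_force(),monitor.get_tool_pos()); break
else:
    print(monitor.get_wrist_force())
    for t in (.1,.05,.02,.0,-.01):
        hit=arm.move_linear(tip(t),R,max_speed=25,force_limit=28); print(t,hit,np.round(monitor.get_wrist_force(),1),monitor.get_tool_pos()[2]-101)
        if hit: break
im=vision.read_camera("side"); cv2.imwrite("pics/s4.png",im[:,:,::-1]); print(monitor.get_clock())
```

```text
[ 0.66922197 -0.73322655  1.07180131]
0.1 False [0.5 0.1 1.2] 11.685434160093777
0.05 False [-0.5  0.6  3.1] 6.128635256662022
0.02 False [ 0.5 -0.   1.1] 1.6037258067036646
0.0 False [-0.8  0.5  4.5] 0.47039326118201075
-0.01 False [-2.6  1.1  7.9] 0.1033459166970232
84.8333
```

View pics/s4.png

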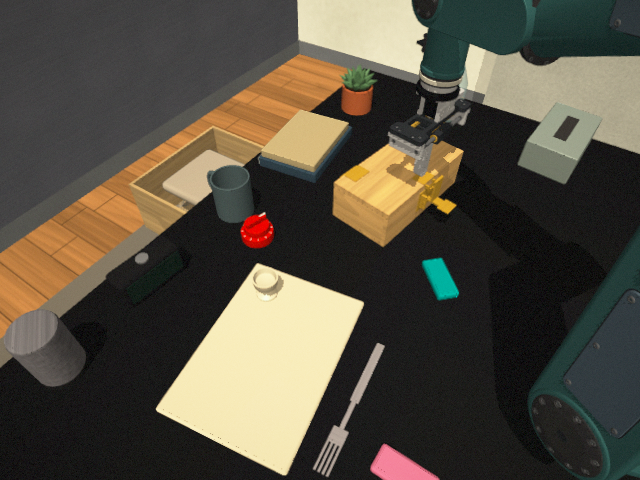

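The lid is down, and the dip in force suggests the latch snapped. I'll push slightly more, back off and check.

Run:
```python
from h import *
p=np.array(monitor.get_tool_pos())
print(arm.move_linear(p-[0,0,3],max_speed=15,force_limit=15),monitor.get_wrist_force())
arm.move_linear(p+[0,0,60],max_speed=60); arm.move_linear(p+[-60,10,200],max_speed=200); arm.hold(.5)
im=vision.read_camera("side"); cv2.imwrite("pics/s5.png",im[:,:,::-1]); print(monitor.get_clock())
```

```text
False [-4.37503601  2.3560646  13.48201155]
87.7667
```

View pics/s5.png

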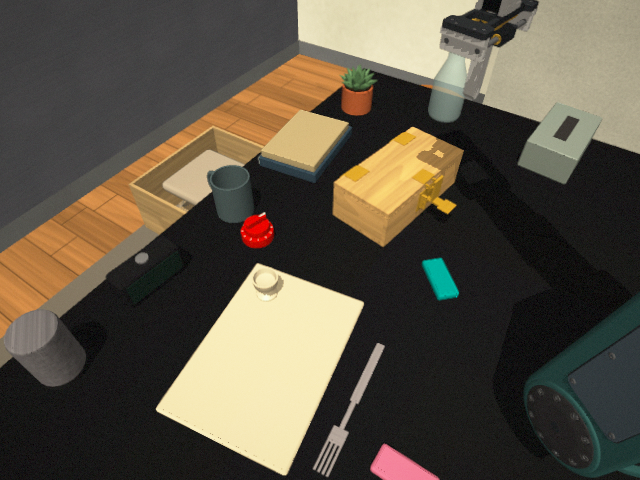

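The lid stays shut on its own, the hand is clear, and the other items haven't moved.

```bash
python3 -c "
from workcell import job; print(job.hand_in())"
```

```text
the job is handed in; nothing more can be done
None
```

The job is handed in: all four rusks and the upright jar are in the box, the lid is latched shut, and the egg cup, fork, timer and mug were left where they were.

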